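# Clamp a casting mould with a wedge

## Task

Clamp the two-part casting mould ready for pouring: pick up the steel wedge, lay it on the mould's long front ledge with its thin end under the clamp bar, and push it straight in until it jams tight (a firm, steady push of about 15 N, never so hard that the mould would crack). Leave the wedge jammed there by itself, flat on the mould, and leave the other things on the bench where they are.

Things in the scene. Friction and masses are not known exactly. Their poses are not given: they have to be found in the camera images.
- mould: Two-part cast-iron casting mould fixed to the bench: grey block (sizes in mm) 235 long (x), 130 wide, 60 high, flat on top. Origin on the bench under the middle of the clamp bar, z up; block from x = -110 (front end, towards the robot) to +125. The top in front of the bar (x -110 to -12) is the ledge. A pouring cup, 50 across, 30 high, stands at x = +97, so the wedge goes in from the front, along +x.
- clamp: Clamp over the mould, same origin and axes as the mould: two upright threaded steel posts, 12 mm thick, at y = +48 and -48, tops 115 above the bench; between them a steel cross bar along y, 124 long, 24 deep (x -12 to +12), 22 high, locked by nuts at an unknown height and immovable. Clear width under it: y -37 to +37.
- mouth (a point): Point on the ledge straight below the bar's front lower edge, mid-width (clamp x -12, y 0, z 60; axes as the clamp's). The gap up to that edge is anywhere from 8 to 13 mm and is not in the readings: where the wedge jams must be felt. Contact is stiff: several N more per mm of travel. If the bar presses on the wedge with over 25 N (a push above about 30 N) the mould counts as cracked.
- wedge: Loose plain steel wedge, 0.4 to 0.6 kg, 112 mm long (x, towards the thin end), 30 wide; origin at the centre of its flat underside. From x = +56 (4 thick) the top rises 1 in 6 to 18 thick at x = -28; from -28 to -56 an upright square head 45 high. Starts flat on the bench. Friction 0.5 to 0.7 on mould and bar: once jammed by a push of 12 to 20 N (bar pressing with over 4 N) it stays.
- wedge_tip (a point): The middle of the lower edge of the wedge's thin end, 56 mm ahead of its origin on the underside.
- wedge_head (a point): Centre of the top of the wedge's head (28 long, 30 wide, 45 mm high), 42 mm behind the wedge's origin: the place to grip or push.
- flat_bar: Bystander: loose flat steel bar 112 x 30 x 16 mm, even in thickness, no head; not the wedge. Origin at the centre of its underside.
- brick_piece: Bystander: loose piece of firebrick 85 x 55 x 40 mm, origin at the centre of its underside.
- brick_long: Bystander: loose firebrick 160 x 70 x 45 mm, origin at the centre of its underside.
- crucible: Bystander: small loose open crucible, 72 across, 80 mm high, origin at the centre of its underside.
- pipe_end: Bystander: loose upright pipe offcut, 60 across, 90 mm high, origin at the centre of its underside.
- flux_jar: Bystander: loose closed jar, 60 across, 70 mm high, origin at the centre of its underside.
- hammer: Bystander: loose hammer with a wooden handle, about 280 mm long, lying on the bench to the right.
- spoon: Bystander: loose long metal ladle-like spoon, lying on the bench to the left.
There are look-alikes about, which are no part of the job. Leave any pink or red look-alike of the wedge alone.

How it is judged:
On the way, in this order (a step that is already met when the one before it is completed fails the run):
1. the wedge lies on the ledge with its thin end under the bar (x of wedge_tip in the frame of clamp above -0.01 m and y of wedge_tip in the frame of clamp between -0.02 and 0.02 m and z of wedge_tip in the frame of clamp between 0.055 and 0.065 m and angle between the x axis of wedge and the x axis of clamp, either way round below 0.2 rad), for 0.1 s.
2. the wedge is jammed: the bar presses on it with more than 4 N (contact force between wedge and clamp above 4 N and x of wedge_tip in the frame of clamp above 0.004 m), for 0.2 s.
At the end, for the whole second after the job is handed in: The released wedge sits still under the bar, thin end at least 16 mm past the bar's front edge, within 20 mm of the middle and 0.2 rad of straight, flat on the ledge (tilt under 0.08 rad, thin end within 5 mm of the ledge), and the bar presses on it with more than 4 N (all of step 2 and y of wedge_tip in the frame of clamp between -0.02 and 0.02 m and z of wedge_tip in the frame of clamp between 0.055 and 0.065 m and angle between the x axis of wedge and the x axis of clamp, either way round below 0.2 rad and angle between wedge's own z axis and vertical below 0.08 rad and linear speed of wedge below 0.01 m/s); the robot touches nothing.
It fails at once if the wedge is driven so hard that the mould would crack (bar on wedge above 25 N) (contact force between wedge and clamp above 25 N).
It fails at once if a bystander is moved by more than 30 mm (distance of any of flat_bar, brick_piece, brick_long, crucible, pipe_end, flux_jar, hammer, spoon from where it was at the start of the episode above 0.03 m).
It also fails if it takes over 53 s, if anything falls off the work surface, if the arm or the gripper's body presses on something with over 40 N, if the wrist force passes 120 N, or if a joint passes its speed limit or range.

## Robot

A 6-joint arm with a two-finger parallel gripper is mounted at the origin on the work surface. World frame = base frame: x ahead of the robot, y to its left, z up, the work surface at z = 0. Lengths are in m, angles in rad, forces in N, time in s.
With the tool pointing down it reaches from about 0.275 to 0.725 m from the base axis. Payload 15.9 kg.
Tool frame: the origin (TCP) lies at the very end of the fingers, on their centre line; the grasp point (between the pads) lies 19 mm behind it; y points along the fingers, z is the direction in which the jaws open and shut, and the axes are right-handed (so a half turn about y gives the same grasp; the last joint's range is limited). The gripper opens to 85 mm and grips with 20 to 120 N. Pads are 22 mm wide; open, the fingers measure 114 mm over their backs; the gripper's body (76 mm by 85 mm) begins 54 mm behind the grasp point. The pads swing forward as they close: fully open they stand 13 mm farther back than shut.
Start: joints at [1.224, 0.213, -0.034, 1.323, 0, 1.571], TCP at [0.17, 0.47, 0.21] pointing down, gripper open.
Joint ranges: [-2.98, 2.98], [-0.74, 1.72], [-1.14, 1.35], [-2.1, 2.04], [-1.57, 1.44], [-3.14, 3.14]. Speed limits (rad/s): [1.89, 1.89, 2.39, 2.57, 3.14, 3.14].

## Interface

Orientations are given as a rotation vector (axis times angle).
In Python, from bench import env gives the robot as it stands.
- The arm moves only by the tool apply_moves, never from a script. Its argument "commands" is a list of rows, each a list of 5 numbers: the shift along the tool's x, y, z in m, then the turn about the tool's y in degrees, then the closure, from 0 (fully open) to 1 (shut). A call has exactly 5 rows; each row shifts and turns the commanded pose from where the row before left it, along the tool's axes as they then stand; what a row does not reach is not made up. A row lasts 1/8 s, in which the tool goes at most 62.5 mm and 10.7 degrees, less where a joint would pass 70% of its speed; a pose out of reach is approached as far as the arm can. A call is refused whole if a number of a shift passes 0.0625 or a number of a turn 10.7, either way. A call with a gripper value outside its range is refused whole. The fingers move at their own pace and stop on an object; "squeeze" is the grip in N (left out, the last holds). Time passes only in rows, so rows that do not move let the fingers close, or fill a call up. It gives the time, the measured TCP pose, the force and the opening at its end, in the units of the state.
- env.sense(): the state, without advancing time (a new reading comes with each control period).
- env.grab_frame(name): name is "side" or "top"; returns a dict with "frame" (480x640x3 uint8, red, green, blue), "fx", "fy", "cx", "cy" (pixels), "dist_coeffs" ([k1, k2, p1, p2, k3] as OpenCV has them; the pictures are not rectified), "R" (3x3) and "t" (3): a world point X has camera coordinates R X + t. Camera axes: x right, y down, z forward; pixel columns grow to the right and rows downward; lengths in m; the calibration is good to about 2 mm. A picture is of the moment at which its call begins. There is no depth.
- env.finish_job(): hands the job in, once; it reports no verdict.
The state is a dict: "time_s": time; "joint_pos": joint angles; "joint_vel": joint speeds; "effort": joint torques, N m; "position": TCP position; "ee_rot": TCP orientation; "wrist_force": force on the tool from outside, world axes, zero at the start; "wrist_torque": the same for the moment, N m; "width": opening from 0.0 (shut) to 1.0 (fully open).
Only numpy, scipy, OpenCV 4.12 (cv2) and the standard library are available. Lean on these libraries where they do the work, as an engineer would, in place of code of your own. Each camera call takes 0.05 s, during which the arm holds its last target.

## Working session

There is one attempt and no reset: what is moved stays moved. The work goes in short steps, Python scripts to look and compute and a tool call to move; the robot and the scene stay as the last step left them, time stands still between calls to the robot, and variables do not carry over. Pictures are saved under pics/ and viewed, and the job is handed in when it is done.

Besides the shell and the picture viewer there is one more tool, called after "Call:" as a command line: name --pt "numbers of a row" for each row, then --argument value for the rest. apply_moves: Moves the arm, as the interface text tells. Its arguments: {"type":"object","properties":{"commands":{"type":"array"},"squeeze":{"type":"number"}},"required":["commands"]}

```bash
mkdir -p pics; ls; cat > h.py <<'E'
import numpy as np,cv2,json
from bench import env
def grab(n,tag):
    f=env.grab_frame(n); cv2.imwrite(f'pics/{tag}.png',cv2.cvtColor(f['frame'],cv2.COLOR_RGB2BGR))
    np.savez(f'{tag}.npz',**{k:np.array(v) for k,v in f.items()}); return f
def cam(tag):
    f=np.load(f'{tag}.npz'); K=np.array([[f['fx'],0,f['cx']],[0,f['fy'],f['cy']],[0,0,1]],float)
    return K,f['dist_coeffs'].astype(float),f['R'],f['t'],f['frame']
def ray(tag,uv,z):
    K,d,R,t,_=cam(tag); p=cv2.undistortPoints(np.array([[uv]],float),K,d)[0,0]
    D=R.T@np.array([p[0],p[1],1]); C=-R.T@t; return C+D*(z-C[2])/D[2]
def proj(tag,X):
    K,d,R,t,_=cam(tag); return cv2.projectPoints(np.array(X,float).reshape(-1,3),cv2.Rodrigues(R)[0],t,K,d)[0][:,0]
def crop(tag,x0,y0,x1,y1,s,out):
    im=cv2.imread(f'pics/{tag}.png')[y0:y1,x0:x1]; cv2.imwrite(f'pics/{out}.png',cv2.resize(im,None,fx=s,fy=s,interpolation=cv2.INTER_CUBIC))
E
python3 - <<'E'
from h import *
for n in('top','side'):
    f=grab(n,n+'0'); print(n,-f['R'].T@f['t'],f['R'].tolist(),f['fx'])
print(env.sense())
E
```

```text
pics
top [ 0.31177061 -0.00869213  1.01200283] [[0.0457454951363904, -0.9989473153646271, -0.0034074624767435556], [-0.9736082945882004, -0.043821123248635505, -0.22397901211114293], [0.2235939140132891, 0.013563564540039355, -0.9745880110760575]] 451.4924263195877
side [0.43976974 0.84744081 0.85093609] [[-0.9935687241202882, -0.11302285876272787, 0.00685739360713647], [-0.08209139743812104, 0.6772956457952074, -0.7311166874401854], [0.07798841527200809, -0.7269776073469896, -0.6822179750632545]] 546.4217307534113
{'time_s': 0.1, 'joint_pos': array([ 1.22400177e+00,  2.13340832e-01, -3.49648252e-02,  1.32349855e+00,
       -1.81783108e-05,  1.57080185e+00]), 'joint_vel': array([ 3.59391159e-04,  2.91941855e-04,  1.36157799e-03, -3.92060109e-04,
       -1.22897677e-03,  3.95821933e-05]), 'effort': array([ 1.94434309e-03, -6.87250543e+01,  4.87805843e+01,  1.22101637e-02,
        1.33417061e-04,  3.36545234e-06]), 'position': array([0.16984074, 0.46993399, 0.20946124]), 'ee_rot': array([-1.55460986,  0.2722895 , -0.27204344]), 'wrist_force': array([ 0.08288375,  0.2174612 , -0.16793491]), 'wrist_torque': array([-0.01821851,  0.00212406, -0.00406217]), 'width': 0.99954480857778}
```

View pics/top0.png

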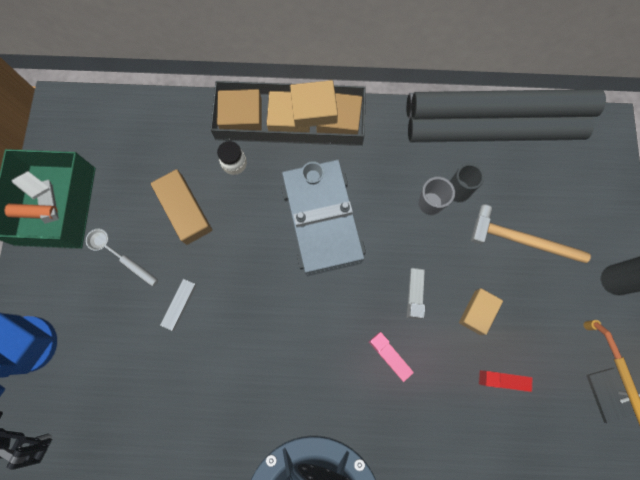

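View pics/side0.png

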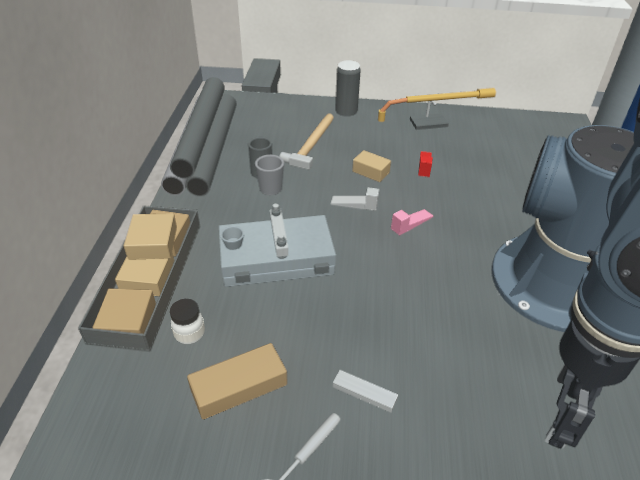

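The steel wedge is at about (417,293) in the top view, head at the bottom. The flat bar is at (178,305) and the mould at (323,215). The pink and red pieces are look-alikes.

```bash
python3 - <<'E'
from h import *
crop('top0',265,145,385,285,4,'c1'); crop('top0',380,250,460,330,7,'c2'); crop('side0',205,190,345,290,5,'c3'); crop('side0',320,175,390,220,10,'c4')
E
```

```text
(no output)
```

View pics/c1.png

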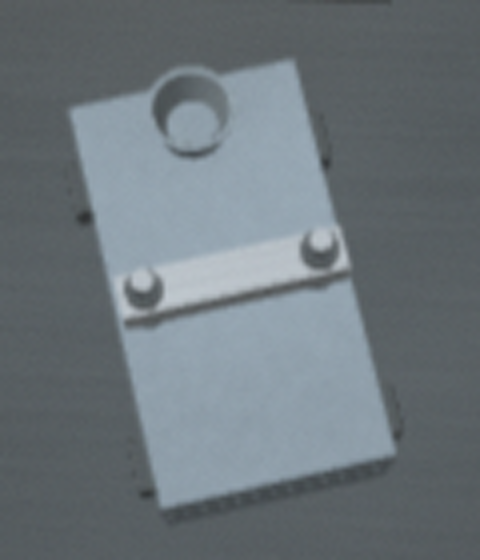

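View pics/c2.png

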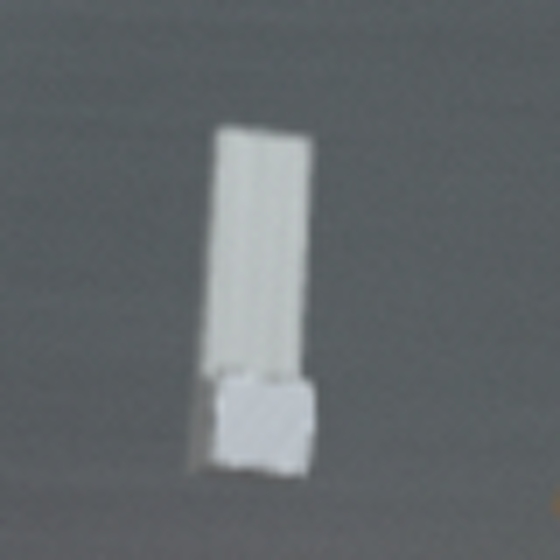

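View pics/c3.png

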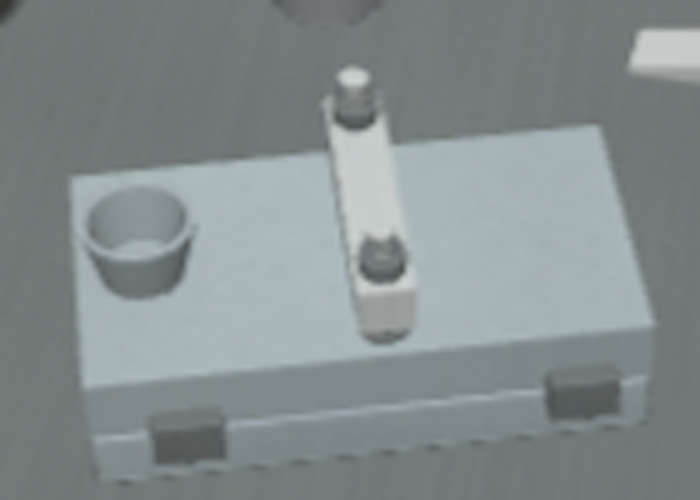

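View pics/c4.png

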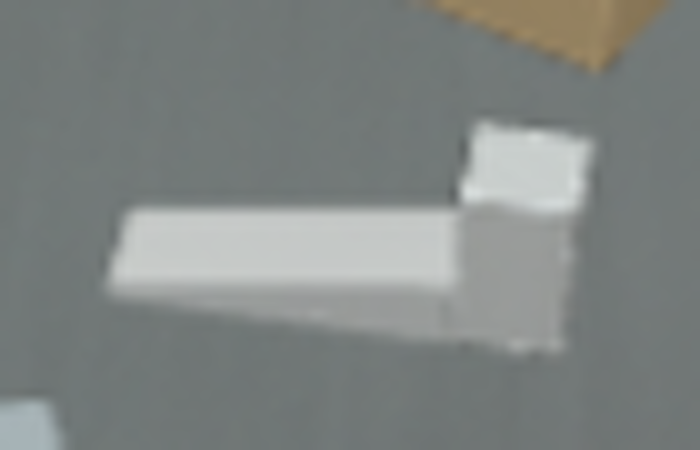

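```bash
cat > fit.py <<'E'
from h import *
from scipy.optimize import least_squares
def m(p,x0,y0,s): return [x0+(p[0]+.5)/s-.5,y0+(p[1]+.5)/s-.5]
def fit(obs,x0,z0=0):
    # obs: list of (tag,uv,(lx,ly,lz) mm)
    def r(p):
        c,s=np.cos(p[2]),np.sin(p[2]); o=[]
        for tag,uv,l in obs:
            X=[p[0]+(c*l[0]-s*l[1])/1e3,p[1]+(s*l[0]+c*l[1])/1e3,l[2]/1e3+z0]
            o+=list(proj(tag,X)[0]-uv)
        return np.array(o)
    q=least_squares(r,x0); print(np.round(q.x,4)); print(np.round(r(q.x).reshape(-1,2),1).tolist()); return q.x
E
python3 - <<'E'
from fit import *
T=lambda p:m(p,265,145,4); S=lambda p:m(p,205,190,5)
a=[('top0',T((70,108)),(125,65,60)),('top0',T((295,60)),(125,-65,60)),('top0',T((160,508)),(-110,65,60)),('top0',T((396,455)),(-110,-65,60))]
b=[('side0',S((70,178)),(125,-65,60)),('side0',S((85,387)),(125,65,60)),('side0',S((652,324)),(-110,65,60)),('side0',S((600,127)),(-110,-65,60))]
for o in(a,b,a+b): fit(o,[.5,0,.2])
T=lambda p:m(p,380,250,7); S=lambda p:m(p,320,175,10)
a=[('top0',T(p),l) for p,l in [((217,126),(56,15,4)),((312,137),(56,-15,4)),((215,375),(-28,15,45)),((316,380),(-28,-15,45)),((307,476),(-56,-15,45)),((208,465),(-56,15,45))]]
b=[('side0',S(p),l) for p,l in [((105,290),(56,15,4)),((130,208),(56,-15,4)),((460,203),(-28,15,45)),((580,212),(-56,15,45)),((592,140),(-56,-15,45)),((478,122),(-28,-15,45)),((563,350),(-56,15,0))]]
for o in(a,b,a+b): fit(o,[.4,-.2,0])
E
```

```text
[0.6022 0.007  0.2714]
[[0.1, -0.0], [-0.1, -0.1], [0.0, 0.1], [-0.0, 0.0]]
[0.5983 0.0078 0.2732]
[[0.1, -0.2], [-0.5, 0.2], [0.6, 0.3], [-0.2, -0.5]]
[0.6001 0.0071 0.2721]
[[-0.1, 0.8], [-0.2, 0.7], [-0.1, 1.1], [-0.1, 0.9], [-0.6, -0.5], [-1.3, -0.2], [-0.3, 0.1], [-0.9, -0.7]]
[ 0.4515 -0.2066 -0.0888]
[[0.0, 0.2], [-0.4, 0.4], [0.3, -0.6], [-0.1, 0.6], [0.1, -0.1], [0.1, -0.4]]
[ 0.4472 -0.2054 -0.0796]
[[0.4, -0.3], [-0.1, 0.4], [0.2, -0.5], [-0.1, 0.0], [-0.0, -0.3], [-0.2, 0.0], [-0.1, 0.8]]
[ 0.4494 -0.2062 -0.0854]
[[-0.3, 1.1], [-0.6, 1.2], [0.2, 0.4], [-0.3, 1.5], [-0.0, 0.9], [0.0, 0.6], [-0.5, -0.7], [-0.9, 0.1], [-0.8, -0.8], [-1.1, -0.2], [-0.9, -0.5], [-1.0, -0.2], [-1.0, 0.6]]
```

```bash
cat > plan.py <<'E'
from h import *
def plan(pos,jaw):  # jaw: world yaw of jaw axis z (mod pi)
    s=env.sense(); R=cv2.Rodrigues(s['ee_rot'])[0]; d=np.array(pos)-s['position']
    print('t',round(s['time_s'],2),'pos',np.round(s['position'],4),'F',np.round(s['wrist_force'],1),'w',round(s['width'],3),'q',np.round(s['joint_pos'],2))
    print('tool axes cols\n',np.round(R,3)); print('delta tool mm',np.round(R.T@d*1e3,1))
    cur=np.arctan2(R[1,2],R[0,2]); dy=(jaw-cur+np.pi/2)%np.pi-np.pi/2
    print('jaw yaw',round(cur,4),'need world yaw deg',round(np.degrees(dy),2),'turn about tool y',round(-np.degrees(dy),2))
    return R
E
python3 -c "
from plan import *
plan([.408,-.2025,.15],-.085+np.pi/2)"
```

```text
t 0.1 pos [0.1698 0.4699 0.2095] F [ 0.1  0.2 -0.2] w 1.0 q [ 1.22  0.21 -0.03  1.32 -0.    1.57]
tool axes cols
 [[ 0.94  -0.     0.34 ]
 [-0.34  -0.001  0.94 ]
 [ 0.    -1.    -0.001]]
delta tool mm [ 452.5   60.  -551.4]
jaw yaw 1.224 need world yaw deg 15.0 turn about tool y -15.0
```

Call:
apply_moves --pt "0 0 0 10 0" --pt "0 0 0 0 0" --pt "0 0 0 0 0" --pt "0 0 0 0 0" --pt "0 0 0 0 0"

```text
time_s: 0.72
position: [0.17, 0.4702, 0.2099]
ee_rot: [-1.532, 0.408, -0.408]
wrist_force: [-0.6, -0.8, -1.1]
width: 1.001
```

```bash
python3 -c "
from plan import *
plan([.408,-.2025,.15],-.085+np.pi/2)"
```

```text
t 0.72 pos [0.17   0.4702 0.2099] F [-0.6 -0.8 -1.1] w 1.001 q [ 1.22  0.21 -0.03  1.32 -0.    1.74]
tool axes cols
 [[ 0.868  0.     0.497]
 [-0.497 -0.     0.868]
 [ 0.    -1.    -0.   ]]
delta tool mm [ 541.    59.9 -465.4]
jaw yaw 1.0506 need world yaw deg 24.94 turn about tool y -24.94
```

Call:
apply_moves --pt "0 0 0 -8.3 0" --pt "0 0 0 -8.3 0" --pt "0 0 0 -8.3 0" --pt "0.018 0 -0.04 0 0" --pt "0.018 0 -0.04 0 0"

```text
time_s: 1.35
position: [0.199, 0.3865, 0.2097]
ee_rot: [-1.57, 0.067, -0.067]
wrist_force: [2.3, 0.4, 0.6]
width: 1.003
```

Call:
apply_moves --pt "0.018 0 -0.04 0 0" --pt "0.018 0 -0.04 0 0" --pt "0.018 0 -0.04 0 0" --pt "0.018 0 -0.04 0 0" --pt "0.018 0 -0.04 0 0"

```text
time_s: 1.98
position: [0.2714, 0.1791, 0.21]
ee_rot: [-1.569, 0.067, -0.068]
wrist_force: [0.8, 0.3, 0.5]
width: 0.999
```

Call:
apply_moves --pt "0.018 0 -0.04 0 0" --pt "0.018 0 -0.04 0 0" --pt "0.018 0 -0.04 0 0" --pt "0.018 0 -0.04 0 0" --pt "0.018 0 -0.04 0 0"

```text
time_s: 2.6
position: [0.3439, -0.0282, 0.2101]
ee_rot: [-1.57, 0.067, -0.068]
wrist_force: [0.0, 1.4, -0.1]
width: 1.001
```

```bash
python3 -c "
from plan import *
plan([.408,-.2025,.08],-.085+np.pi/2)"
```

```text
t 2.6 pos [ 0.3439 -0.0282  0.2101] F [ 0.   1.4 -0.1] w 1.001 q [-0.08 -0.11 -0.37  1.3   0.    0.  ]
tool axes cols
 [[ 0.996  0.001  0.086]
 [-0.086  0.     0.996]
 [ 0.001 -1.     0.   ]]
delta tool mm [  78.8  130.2 -168.1]
jaw yaw 1.4847 need world yaw deg 0.06 turn about tool y -0.06
```

Call:
apply_moves --pt "0.02 0 -0.042 0 0" --pt "0.02 0 -0.042 0 0" --pt "0.02 0.02 -0.042 0 0" --pt "0.019 0.03 -0.042 0 0" --pt "0 0.04 0 0 0"

```text
time_s: 3.22
position: [0.4088, -0.2036, 0.1191]
ee_rot: [-1.571, 0.069, -0.071]
wrist_force: [1.0, 0.0, -1.4]
width: 0.999
```

Call:
apply_moves --pt "0 0.02 0 0 0" --pt "0 0.02 0 0 0" --pt "0 0 0 0 0" --pt "0 0 0 0 0" --pt "0 0 0 0 0"

```text
time_s: 3.85
position: [0.4083, -0.2011, 0.0808]
ee_rot: [-1.57, 0.067, -0.069]
wrist_force: [-0.2, -0.5, 0.2]
width: 1.005
```

```bash
python3 -c "
from plan import *
plan([.408,-.2025,.01],-.085+np.pi/2)
grab('top','top1');grab('side','side1')
crop('top1',370,230,470,330,6,'d1'); crop('side1',300,120,420,220,6,'d2')
"
```

```text
t 3.85 pos [ 0.4083 -0.2011  0.0808] F [-0.2 -0.5  0.2] w 1.005 q [-0.46  0.19 -0.4   0.98  0.   -0.37]
tool axes cols
 [[ 0.996  0.001  0.086]
 [-0.086 -0.001  0.996]
 [ 0.001 -1.    -0.001]]
delta tool mm [-0.2 70.8 -1.3]
jaw yaw 1.4843 need world yaw deg 0.09 turn about tool y -0.09
```

View pics/d1.png

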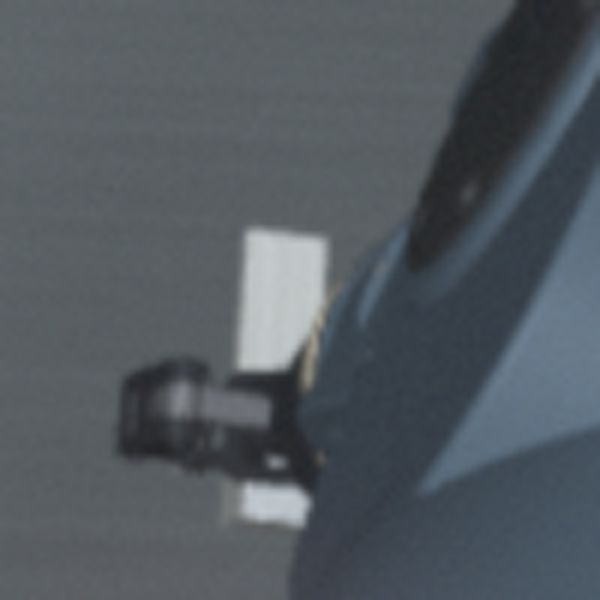

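View pics/d2.png

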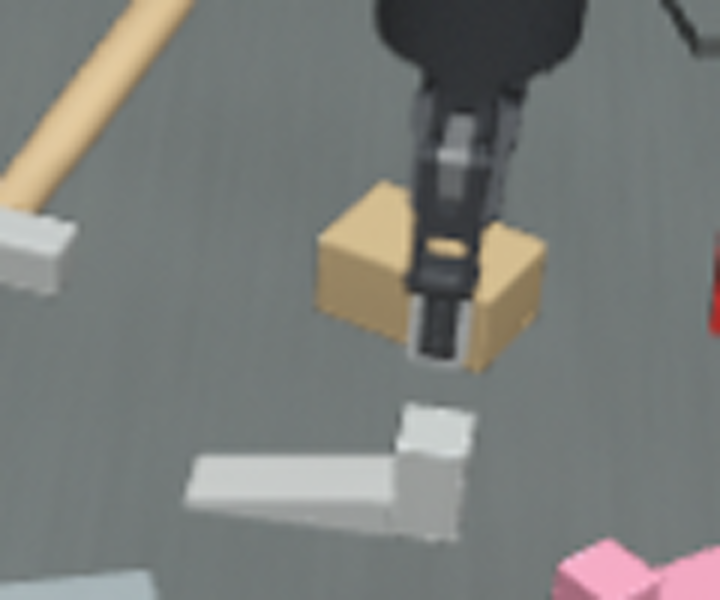

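Call:
apply_moves --pt "0 0.02 -0.001 0 0" --pt "0 0.02 0 0 0" --pt "0 0.02 0 0 0" --pt "0 0.008 0 0 0" --pt "0 0 0 0 0" --squeeze 60

```text
time_s: 4.58
position: [0.4075, -0.2019, 0.012]
ee_rot: [-1.57, 0.068, -0.068]
wrist_force: [-0.2, -0.5, 0.7]
width: 1.002
```

Call:
apply_moves --pt "0 0 0 0 0.3" --pt "0 0 0 0 0.5" --pt "0 0 0 0 0.8" --pt "0 0 0 0 0.8" --pt "0 0 0 0 0.8" --squeeze 60

```text
time_s: 5.2
position: [0.4079, -0.2022, 0.0125]
ee_rot: [-1.57, 0.068, -0.069]
wrist_force: [-3.2, 0.3, 8.8]
width: 0.333
```

Call:
apply_moves --pt "0 0 0 0 0.8" --pt "0 -0.02 0 0 0.8" --pt "0 -0.03 0 0 0.8" --pt "0 -0.03 0 0 0.8" --pt "0 -0.02 0 0 0.8"

```text
time_s: 5.82
position: [0.4076, -0.2019, 0.113]
ee_rot: [-1.57, 0.068, -0.068]
wrist_force: [0.7, -0.1, -5.4]
width: 0.332
```

```bash
python3 -c "
from plan import *
plan([.4863,-.0247,.11],.272+np.pi/2)
grab('side','side2')
crop('side2',300,120,420,220,6,'e2')
"
```

```text
t 5.83 pos [ 0.4076 -0.2019  0.113 ] F [ 0.7 -0.1 -5.4] w 0.332 q [-0.46  0.16 -0.34  1.06 -0.   -0.37]
tool axes cols
 [[ 0.996  0.     0.087]
 [-0.087 -0.     0.996]
 [ 0.    -1.    -0.   ]]
delta tool mm [ 63.1   3.  183.3]
jaw yaw 1.4841 need world yaw deg 20.55 turn about tool y -20.55
```

View pics/e2.png

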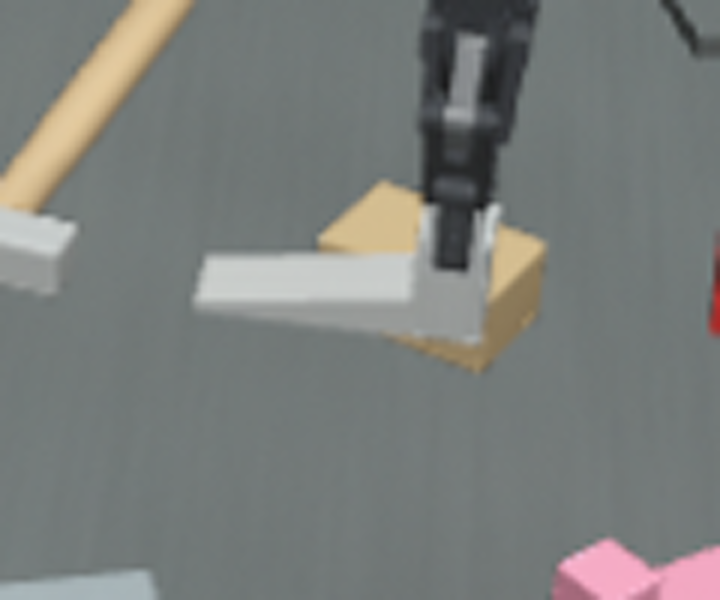

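Call:
apply_moves --pt "0.01 0 0.04 0 0.8" --pt "0.01 0 0.045 0 0.8" --pt "0.011 0 0.045 0 0.8" --pt "0.011 0 0.045 0 0.8" --pt "0 0 0 -10 0.8"

```text
time_s: 6.5
position: [0.4648, -0.0285, 0.111]
ee_rot: [-1.569, -0.072, 0.074]
wrist_force: [-0.1, -0.5, -5.5]
width: 0.33
```

Call:
apply_moves --pt "0 0 0 -10.5 0.8" --pt "0 0.01 0 0 0.8" --pt "0 0.01 0 0 0.8" --pt "0 0 0 0 0.8" --pt "0 0 0 0 0.8"

```text
time_s: 7.12
position: [0.4645, -0.0313, 0.0919]
ee_rot: [-1.56, -0.211, 0.212]
wrist_force: [-0.2, -0.3, -5.2]
width: 0.329
```

```bash
python3 -c "
from plan import *
plan([.4863,-.0247,.0725],.272+np.pi/2)
grab('top','top3');grab('side','side3')
crop('top3',265,145,385,285,4,'f1');crop('side3',205,160,365,280,5,'f2')
"
```

```text
t 7.12 pos [ 0.4645 -0.0313  0.0919] F [-0.2 -0.3 -5.2] w 0.329 q [-0.07  0.2  -0.36  1.01 -0.   -0.34]
tool axes cols
 [[ 0.964 -0.    -0.266]
 [ 0.266  0.     0.964]
 [-0.    -1.     0.   ]]
delta tool mm [22.7 19.4  0.5]
jaw yaw 1.8404 need world yaw deg 0.14 turn about tool y -0.14
```

View pics/f1.png

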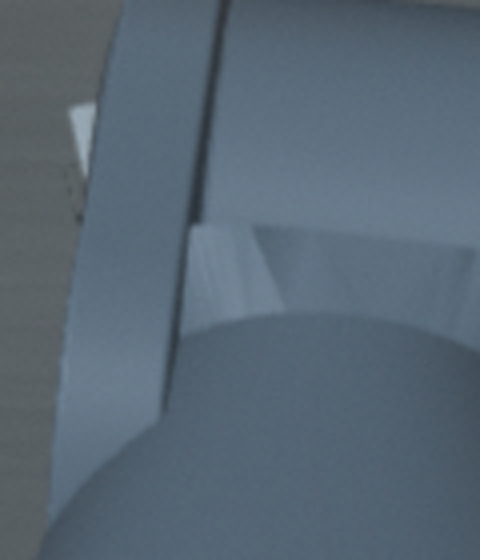

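View pics/f2.png

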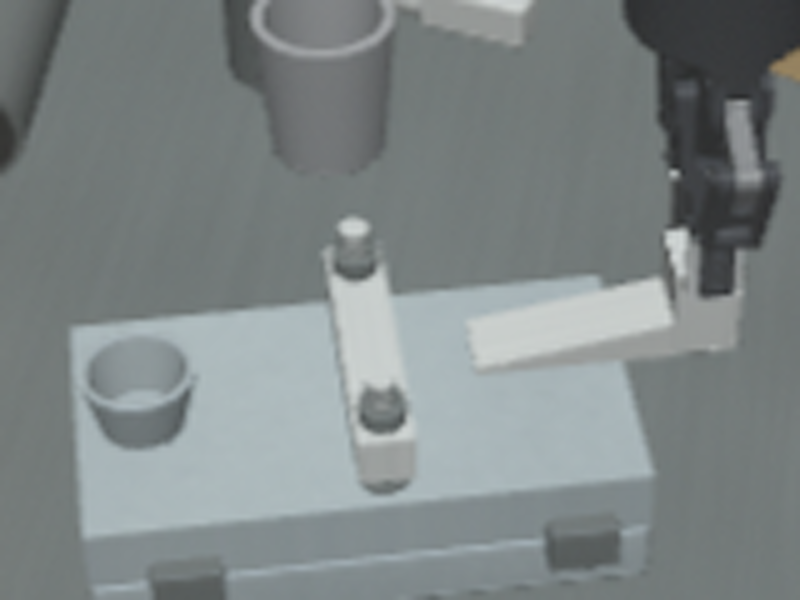

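Call:
apply_moves --pt "0.008 0.008 0 0 0.8" --pt "0.008 0.006 0 0 0.8" --pt "0.004 0.003 0 0 0.8" --pt "0 0 0 0 0.8" --pt "0 0 0 0 0.8"

```text
time_s: 7.85
position: [0.4838, -0.0259, 0.075]
ee_rot: [-1.56, -0.213, 0.213]
wrist_force: [0.4, -0.4, -5.1]
width: 0.331
```

Call:
apply_moves --pt "0 0.0005 0 0 0.8" --pt "0 0.0005 0 0 0.8" --pt "0 0.0005 0 0 0.8" --pt "0 0 0 0 0.8" --pt "0 0 0 0 0.8"

```text
time_s: 8.48
position: [0.4839, -0.0258, 0.0734]
ee_rot: [-1.56, -0.213, 0.213]
wrist_force: [-0.6, 0.0, -5.2]
width: 0.33
```

Call:
apply_moves --pt "0 0.0005 0 0 0.8" --pt "0 0.0005 0 0 0.8" --pt "0 0 0 0 0.8" --pt "0 0 0 0 0.8" --pt "0 0 0 0 0.8"

```text
time_s: 9.1
position: [0.4839, -0.0259, 0.0725]
ee_rot: [-1.56, -0.213, 0.213]
wrist_force: [-3.6, -1.1, 2.5]
width: 0.324
```

```bash
python3 -c "
from plan import *
grab('side','side4')
crop('side4',255,190,355,265,8,'g2')
"
```

```text
(no output)
```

View pics/g2.png

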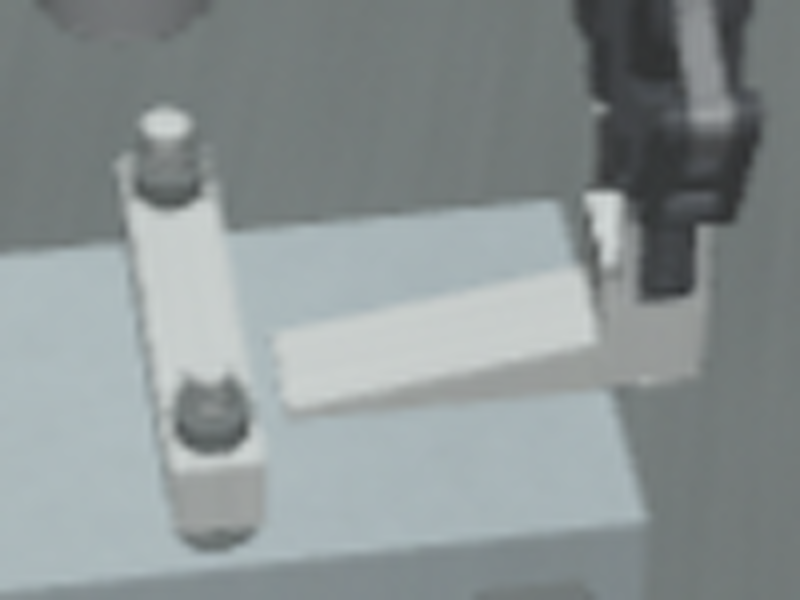

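```bash
cat > loc.py <<'E'
from fit import *
def loc(tag,uv,z,P=(0.5983,0.0078,0.2732)):
    X=ray(tag,uv,z)[:2]-np.array(P[:2]); c,s=np.cos(P[2]),np.sin(P[2]); return np.round([(c*X[0]+s*X[1])*1e3,(-s*X[0]+c*X[1])*1e3],1)
E
python3 -c "
from loc import *
for p,z in [((287,410),.061),((275,334),.064),((290,402),.064),((697,375),.06)]: print(loc('side4',m(p,255,190,8),z))
"
```

```text
[-23.4  10.1]
[-23.8 -16.9]
[-24.2  10.3]
[-133.7   12.1]
```

Call:
apply_moves --pt "0 -0.0004 0 0 0.8" --pt "0.005 0 0.0005 0 0.8" --pt "0.006 0 0.0005 0 0.8" --pt "0.006 0 0.0005 0 0.8" --pt "0.003 0 0.0005 0 0.8"

```text
time_s: 9.78
position: [0.5031, -0.0184, 0.0727]
ee_rot: [-1.56, -0.213, 0.213]
wrist_force: [-0.7, -0.8, -4.0]
width: 0.329
```

Call:
apply_moves --pt "0.003 0 0 0 0.8" --pt "0 0 0 0 0.8" --pt "0 0 0 0 0.8" --pt "0 0 0 0 0.8" --pt "0 0 0 0 0.8"

```text
time_s: 10.4
position: [0.5054, -0.0178, 0.0728]
ee_rot: [-1.56, -0.213, 0.213]
wrist_force: [-0.4, -0.0, -4.5]
width: 0.331
```

```bash
python3 -c "
from plan import *
plan([.5,0,.0725],.2725+np.pi/2)
"
```

```text
t 10.4 pos [ 0.5054 -0.0178  0.0728] F [-0.4 -0.  -4.5] w 0.331 q [-0.04  0.29 -0.29  0.99 -0.   -0.31]
tool axes cols
 [[ 0.964 -0.    -0.268]
 [ 0.268 -0.     0.964]
 [-0.    -1.    -0.   ]]
delta tool mm [-0.5  0.3 18.6]
jaw yaw 1.8418 need world yaw deg 0.09 turn about tool y -0.09
```

Call:
apply_moves --pt "0 0 0 0 0.4" --pt "0 0 0 0 0.2" --pt "0 0 0 0 0.2" --pt "0 0 0 0 0.2" --pt "0 0 0 0 0.2"

```text
time_s: 11.02
position: [0.5055, -0.0177, 0.0728]
ee_rot: [-1.56, -0.213, 0.213]
wrist_force: [-0.1, -1.1, -1.0]
width: 0.802
```

Call:
apply_moves --pt "0 -0.02 0 0 0.2" --pt "0 -0.03 0 0 0.2" --pt "0 -0.025 0 0 0.2" --pt "-0.02 0 0 0 0.5" --pt "-0.04 0 0 0 1"

```text
time_s: 11.65
position: [0.4479, -0.0338, 0.1479]
ee_rot: [-1.56, -0.214, 0.213]
wrist_force: [-0.7, -0.6, 0.4]
width: 0.385
```

Call:
apply_moves --pt "0 0 0 0 1" --pt "0 0 0 0 1" --pt "0 0 0 0 1" --pt "0 0 0 0 1" --pt "0 0 0 0 1"

```text
time_s: 12.28
position: [0.4479, -0.0337, 0.1477]
ee_rot: [-1.56, -0.213, 0.213]
wrist_force: [-0.1, 0.2, -0.3]
width: -0.002
```

```bash
python3 -c "
from plan import *
plan([.5,0,.0725],.2725+np.pi/2)
grab('side','side5');grab('top','top5')
crop('side5',245,160,365,250,6,'h2');crop('top5',265,145,385,285,4,'h1')
"
```

```text
t 12.28 pos [ 0.4479 -0.0337  0.1477] F [-0.1  0.2 -0.3] w -0.002 q [-0.08  0.13 -0.29  1.15 -0.   -0.35]
tool axes cols
 [[ 0.963 -0.    -0.268]
 [ 0.268  0.     0.963]
 [-0.    -1.     0.   ]]
delta tool mm [59.2 75.2 18.5]
jaw yaw 1.8421 need world yaw deg 0.07 turn about tool y -0.07
```

View pics/h2.png

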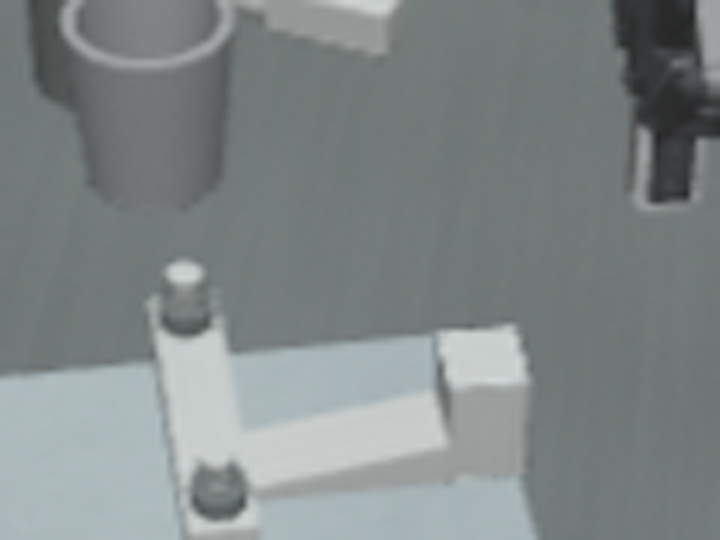

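View pics/h1.png

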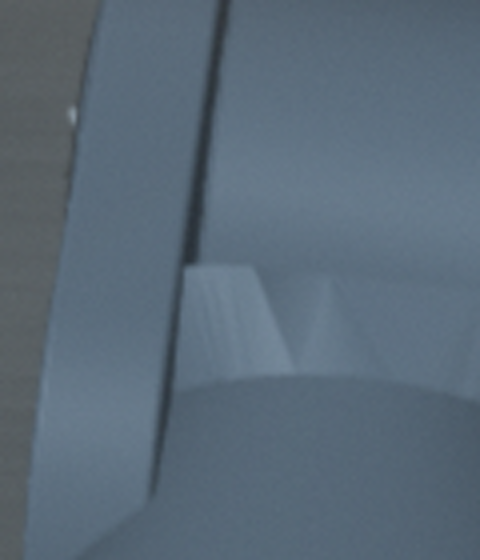

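```bash
python3 -c "
from loc import *
for p,z in [((437,332),.105),((516,327),.105),((528,382),.105),((445,386),.105),((522,474),.06)]: print(loc('side5',m(p,245,160,6),z))
obs=[('side5',m(p,245,160,6),l) for p,l in [((437,332),(-28,-15,45)),((516,327),(-56,-15,45)),((528,382),(-56,15,45)),((445,386),(-28,15,45)),((522,474),(-56,15,0))]]
q=fit(obs,[.54,0,.27],.06)
c,s=np.cos(.2732),np.sin(.2732);d=q[:2]-[.5983,.0078];print('local',c*d[0]+s*d[1],-s*d[0]+c*d[1],q[2]-.2732)
"
```

```text
[-84.7 -13.7]
[-112.7  -12.2]
[-111.3   17.3]
[-82.6  15. ]
[-111.1   15.4]
[ 0.5448 -0.0085  0.216 ]
[[-0.1, -0.3], [-0.1, -0.2], [-0.2, -0.1], [0.2, 0.1], [0.1, 0.5]]
local -0.055949467926601125 -0.0012219833225005621 -0.05722365369527427
```

Call:
apply_moves --pt "0 0.03 0 0 1" --pt "0 0.03 0 0 1" --pt "0 0.02 0 0 1" --pt "0.01 0 0 0 1" --pt "0.015 0 0 0 1"

```text
time_s: 13.0
position: [0.4732, -0.0269, 0.0688]
ee_rot: [-1.561, -0.214, 0.212]
wrist_force: [0.4, -0.1, 0.4]
width: -0.003
```

Call:
apply_moves --pt "0.003 0 0 0 1" --pt "0.003 0 0 0 1" --pt "0.003 0 0 0 1" --pt "0.002 0 0 0 1" --pt "0 0 0 0 1"

```text
time_s: 13.62
position: [0.4822, -0.0242, 0.0678]
ee_rot: [-1.56, -0.212, 0.213]
wrist_force: [-1.4, -0.6, 1.3]
width: 0.002
```

Call:
apply_moves --pt "0.002 0 0 0 1" --pt "0.002 0 0 0 1" --pt "0.002 0 0 0 1" --pt "0.002 0 0 0 1" --pt "0.002 0 0 0 1"

```text
time_s: 14.25
position: [0.4921, -0.0215, 0.0678]
ee_rot: [-1.56, -0.213, 0.213]
wrist_force: [-4.0, -1.0, 1.7]
width: -0.0
```

Call:
apply_moves --pt "0.0006 0 0 0 1" --pt "0.0006 0 0 0 1" --pt "0.0006 0 0 0 1" --pt "0.0004 0 0 0 1" --pt "0 0 0 0 1"

```text
time_s: 14.88
position: [0.4942, -0.0209, 0.0678]
ee_rot: [-1.56, -0.213, 0.213]
wrist_force: [-1.8, -0.8, 1.0]
width: -0.002
```

Call:
apply_moves --pt "0.0006 0 0 0 1" --pt "0.0006 0 0 0 1" --pt "0.0006 0 0 0 1" --pt "0.0004 0 0 0 1" --pt "0 0 0 0 1"

```text
time_s: 15.5
position: [0.4963, -0.0203, 0.0678]
ee_rot: [-1.56, -0.213, 0.213]
wrist_force: [-2.3, -0.3, 0.8]
width: -0.004
```

```bash
python3 -c "
from plan import *
plan([.5,0,.0725],.2725+np.pi/2)
grab('side','side6')
crop('side6',245,160,365,250,6,'i2')
"
```

```text
t 15.5 pos [ 0.4963 -0.0203  0.0678] F [-2.3 -0.3  0.8] w -0.004 q [-0.04  0.28 -0.32  0.97  0.   -0.31]
tool axes cols
 [[ 0.963  0.    -0.268]
 [ 0.268  0.     0.963]
 [ 0.    -1.     0.   ]]
delta tool mm [ 9.  -4.7 18.6]
jaw yaw 1.8419 need world yaw deg 0.08 turn about tool y -0.08
```

View pics/i2.png

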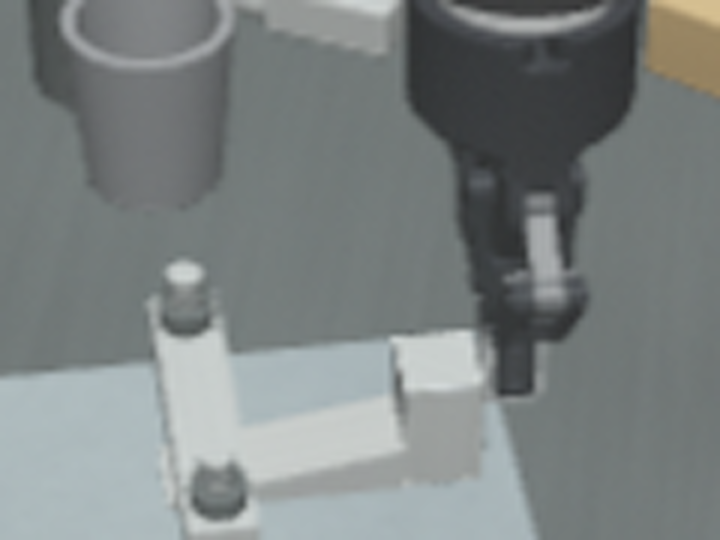

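The wedge is sliding straight, head now at about (435,360) in the crop, and pushing takes about 2 N, so it isn't jammed yet. I'll keep pushing in small steps.

Call:
apply_moves --pt "0.0006 0 0 0 1" --pt "0.0006 0 0 0 1" --pt "0.0006 0 0 0 1" --pt "0.0006 0 0 0 1" --pt "0 0 0 0 1"

```text
time_s: 16.18
position: [0.4987, -0.0197, 0.0678]
ee_rot: [-1.56, -0.213, 0.213]
wrist_force: [-1.3, -0.9, -0.4]
width: -0.004
```

Call:
apply_moves --pt "0.0006 0 0 0 1" --pt "0.0006 0 0 0 1" --pt "0.0006 0 0 0 1" --pt "0.0006 0 0 0 1" --pt "0 0 0 0 1"

```text
time_s: 16.8
position: [0.501, -0.019, 0.0678]
ee_rot: [-1.56, -0.213, 0.213]
wrist_force: [-2.2, -0.2, -0.9]
width: -0.0
```

Call:
apply_moves --pt "0.0006 0 0 0 1" --pt "0.0006 0 0 0 1" --pt "0.0006 0 0 0 1" --pt "0.0006 0 0 0 1" --pt "0 0 0 0 1"

```text
time_s: 17.42
position: [0.5033, -0.0184, 0.0678]
ee_rot: [-1.56, -0.213, 0.213]
wrist_force: [-1.3, -0.3, 0.3]
width: 0.001
```

Call:
apply_moves --pt "0.0006 0 0 0 1" --pt "0.0006 0 0 0 1" --pt "0.0006 0 0 0 1" --pt "0.0006 0 0 0 1" --pt "0 0 0 0 1"

```text
time_s: 18.05
position: [0.5056, -0.0177, 0.0678]
ee_rot: [-1.56, -0.213, 0.213]
wrist_force: [-2.1, -0.4, -0.3]
width: -0.001
```

Call:
apply_moves --pt "0.0006 0 0 0 1" --pt "0.0006 0 0 0 1" --pt "0.0006 0 0 0 1" --pt "0.0006 0 0 0 1" --pt "0 0 0 0 1"

```text
time_s: 18.68
position: [0.5079, -0.0171, 0.0678]
ee_rot: [-1.56, -0.213, 0.213]
wrist_force: [-1.2, -0.4, -1.0]
width: -0.001
```

Call:
apply_moves --pt "0.0006 0 0 0 1" --pt "0.0006 0 0 0 1" --pt "0.0006 0 0 0 1" --pt "0.0006 0 0 0 1" --pt "0 0 0 0 1"

```text
time_s: 19.3
position: [0.5101, -0.0165, 0.0678]
ee_rot: [-1.56, -0.213, 0.213]
wrist_force: [-4.1, -1.0, 1.2]
width: 0.001
```

Call:
apply_moves --pt "0.0006 0 0 0 1" --pt "0.0006 0 0 0 1" --pt "0.0006 0 0 0 1" --pt "0.0006 0 0 0 1" --pt "0 0 0 0 1"

```text
time_s: 19.92
position: [0.5109, -0.0162, 0.0677]
ee_rot: [-1.561, -0.21, 0.215]
wrist_force: [-14.4, -5.3, 11.8]
width: 0.001
```

```bash
python3 -c "
from plan import *
plan([.5,0,.0725],.2725+np.pi/2)
grab('side','side7')
crop('side7',245,170,345,245,8,'j2')
"
```

```text
t 19.93 pos [ 0.5109 -0.0162  0.0677] F [-14.4  -5.3  11.8] w 0.001 q [-0.03  0.31 -0.28  0.99 -0.   -0.3 ]
tool axes cols
 [[ 0.964 -0.003 -0.267]
 [ 0.267 -0.001  0.964]
 [-0.003 -1.    -0.   ]]
delta tool mm [-6.2 -4.8 18.6]
jaw yaw 1.8415 need world yaw deg 0.1 turn about tool y -0.1
```

View pics/j2.png

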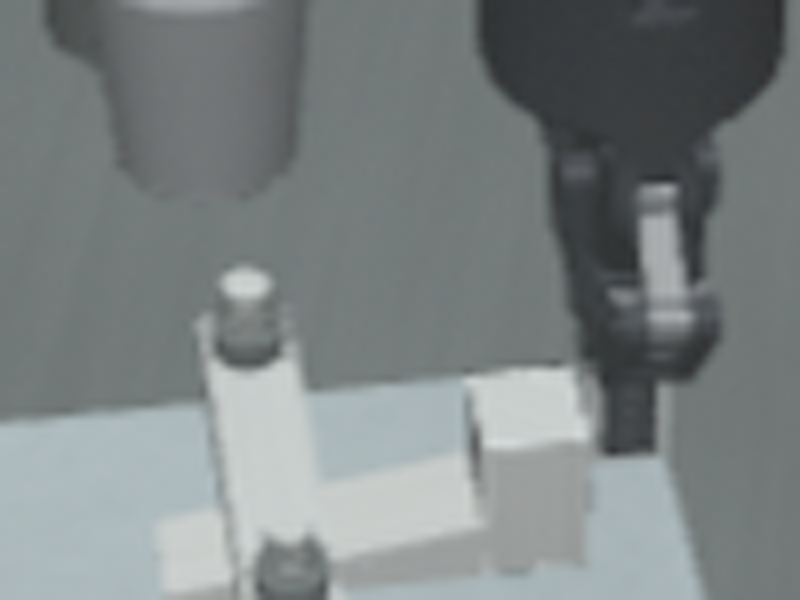

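Call:
apply_moves --pt "0 -0.0003 0 0 1" --pt "0 0 0 0 1" --pt "0 0 0 0 1" --pt "0 0 0 0 1" --pt "0 0 0 0 1"

```text
time_s: 20.6
position: [0.5109, -0.0162, 0.0678]
ee_rot: [-1.561, -0.21, 0.215]
wrist_force: [-12.3, -3.2, 5.3]
width: -0.005
```

Call:
apply_moves --pt "0 -0.0002 0 0 1" --pt "0.0002 0 0 0 1" --pt "0.0002 0 0 0 1" --pt "0 0 0 0 1" --pt "0 0 0 0 1"

```text
time_s: 21.22
position: [0.511, -0.0161, 0.0678]
ee_rot: [-1.561, -0.21, 0.215]
wrist_force: [-13.8, -4.6, 4.5]
width: -0.0
```

Call:
apply_moves --pt "0 -0.0002 0 0 1" --pt "0.0003 0 0 0 1" --pt "0.0002 0 0 0 1" --pt "0 0 0 0 1" --pt "0 0 0 0 1"

```text
time_s: 21.85
position: [0.5111, -0.016, 0.0678]
ee_rot: [-1.561, -0.209, 0.216]
wrist_force: [-15.4, -5.3, 3.3]
width: -0.003
```

Call:
apply_moves --pt "0 -0.0001 0 0 1" --pt "0.0003 0 0 0 1" --pt "0 0 0 0 1" --pt "0 0 0 0 1" --pt "0 0 0 0 1"

```text
time_s: 22.48
position: [0.5112, -0.016, 0.0678]
ee_rot: [-1.561, -0.209, 0.216]
wrist_force: [-15.9, -4.7, 3.9]
width: -0.003
```

Call:
apply_moves --pt "-0.001 0 0 0 1" --pt "-0.002 0 0 0 1" --pt "-0.004 0 0 0 1" --pt "-0.02 0 0 0 1" --pt "-0.03 0 0 0 1"

```text
time_s: 23.1
position: [0.4588, -0.0308, 0.0687]
ee_rot: [-1.56, -0.214, 0.212]
wrist_force: [0.3, -0.0, 0.4]
width: 0.003
```

Call:
apply_moves --pt "-0.02 -0.02 0 0 1" --pt "-0.02 -0.04 0 0 1" --pt "0 -0.04 0 0 1" --pt "0 0 0 0 1" --pt "0 0 0 0 1"

```text
time_s: 23.72
position: [0.4202, -0.0415, 0.1682]
ee_rot: [-1.56, -0.213, 0.213]
wrist_force: [0.0, 1.1, -0.5]
width: 0.001
```

```bash
python3 -c "
from plan import *
plan([.5,0,.0725],.2725+np.pi/2)
grab('side','side8');grab('top','top8')
crop('side8',245,170,345,245,8,'k2')
"
```

```text
t 23.73 pos [ 0.4202 -0.0415  0.1682] F [ 0.   1.1 -0.5] w 0.001 q [-0.1   0.07 -0.31  1.19  0.   -0.37]
tool axes cols
 [[ 0.963  0.    -0.268]
 [ 0.268  0.     0.963]
 [ 0.    -1.    -0.   ]]
delta tool mm [88.  95.8 18.6]
jaw yaw 1.8419 need world yaw deg 0.08 turn about tool y -0.08
```

View pics/k2.png

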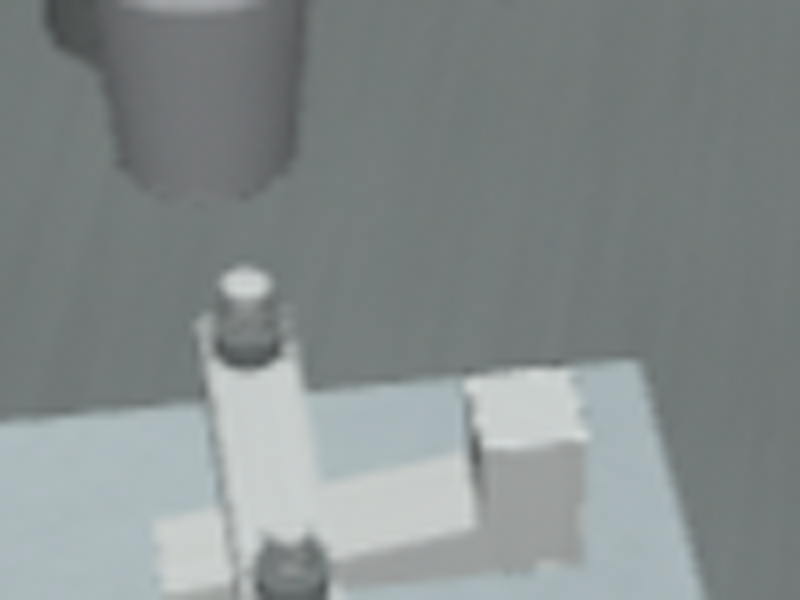

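View pics/top8.png

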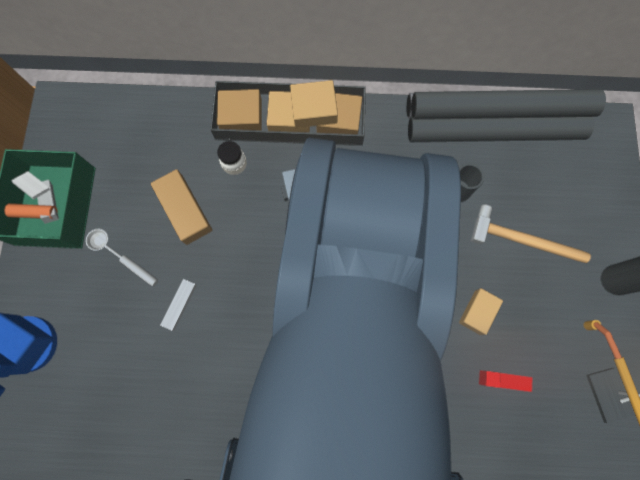

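```bash
python3 -c "
from loc import *
obs=[('side8',m(p,245,170,8),l) for p,l in [((466,384),(-28,-15,45)),((576,370),(-56,-15,45)),((587,440),(-56,15,45)),((483,447),(-28,15,45)),((583,563),(-56,15,0)),((155,523),(56,-15,4)),((163,593),(56,15,4))]]
q=fit(obs,[.56,0,.27],.06)
c,s=np.cos(.2732),np.sin(.2732);d=q[:2]-[.5983,.0078];print('local',c*d[0]+s*d[1],-s*d[0]+c*d[1],q[2]-.2732)
"
```

```text
[0.5736 0.0022 0.2531]
[[0.0, -1.0], [-0.5, -0.4], [0.2, 0.2], [-0.2, 0.5], [0.4, 0.7], [-0.0, -0.4], [0.1, 0.4]]
local -0.02532446649206193 0.0012555811753042923 -0.020060413300637236
```

```bash
python3 -c "
from bench import env
print(env.finish_job())"
```

```text
the job is handed in; nothing more can be done
None
```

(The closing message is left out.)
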